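# Bolt the extraction grille and hold the ball tray over it

### The job

Dust off the freshly sanded ball: first slide the bolt on the green extraction box fully home through its brass keeper, so the grille is locked, then pick up the wooden tray by its handle and carry it over the grille without touching the ball or tipping it out of its pocket. Finish still holding the tray, level and steady, with the ball over the middle of the grille and the tray's underside about 10 cm above it; do not put it down. Leave the other things on the bench where they are, and the bolt home.

Things in the scene. Friction and masses are not known exactly. Their poses are not given: they have to be found in the camera images.
- extractor: green steel dust-extraction box fixed to the bench, 220 (x) x 240 (y) x 60 mm high; origin at the centre of its underside, z up. A grille, 140 x 208 mm, lies in its top towards +x; the barrel bolt lies along y on its top at x = -75 mm; a black hose, 54 mm high, leaves its +x side and enters the bench within 205 mm of the origin. It may stand on the robot's left or right, and turned by up to 0.3 rad
- grille (a point): the middle of the grille, at its upper face, 65 mm above the bench, 30 mm towards +x from the middle of the box; axes as the box's
- bolt (a joint): travel of the barrel bolt along the box's own +y: 0 = fully drawn back, 0.050 m = fully home through the keeper (a stop). It moves stiffly (about 2.5 N) and stays where it is left; it starts drawn
- bolt_knob (a point): centre of the top of the bolt's upright handle, a steel post 14 mm in diameter with a red tip, standing 50 mm above the rod's axis (top 120 mm above the bench); it moves with the bolt. The two guides and the keeper reach no higher than 80 mm above the bench, so the post is free to be gripped or pushed over its upper 40 mm
- keeper (a point): middle of the brass keeper, a 20 mm long loop on the box's top which the rod's end must pass through, 70 mm above the bench
- tray: loose dark wooden tray, 180 (x) x 90 (y) x 5 mm thick, about 0.22 kg; origin at the centre of its underside, z up. An upright handle, a wooden block 36 (along x) x 16 (along y) mm, stands at its centre, top 67 mm above the underside. A round pocket for the ball lies 60 mm from the handle towards +x; two low dowel stubs (top 18 mm) at the -x end
- pocket (a point): where the ball's centre is when it sits in the middle of its pocket: 60 mm from the tray's origin along its +x, 26 mm above the underside. The pocket is 40 mm wide inside with a pale rim 4 mm high; the ball can roll about 8 mm either way and climbs out if the tray is tipped about 0.6 rad or jerked
- ball: the loose orange-lacquered turned ball, 40 mm in diameter, about 30 g, in the tray's pocket; its origin rolls with it, use point ball_center
- ball_center (a point): centre of the ball
- offcut: loose wood offcut, 28 x 90 x 18 mm, lying on the bench beyond the tray's pocket end; origin at the centre of its underside
- sanding_block: loose cork sanding block, 100 x 55 x 30 mm high, lying beside the tray; origin at the centre of its underside
- glue: upright yellow glue bottle, 56 mm across, 150 mm tall, at the robot's left; origin at the centre of its underside
- wax_tin: low copper-coloured tin, 84 mm across, 50 mm tall, standing upright beyond the middle of the bench; origin at the centre of its underside
- dust_brush: loose brush lying on the bench at the robot's right; origin on its underside
- push_stick: loose wooden push stick with a red handle, about 215 mm long, 55 mm high, lying on the bench at the robot's left; origin on its underside
There are look-alikes about, which are no part of the job. Several things look just like the tray: the one meant starts farthest from the robot's base.

How it is judged:
On the way, in this order (a step that is already met when the one before it is completed fails the run):
1. the bolt is slid home through its keeper while the tray still stands on the bench (value of joint bolt above 0.045 m and height (world z) of tray below 0.01 m), for 0.2 s.
2. the tray is lifted off the bench with the ball in its pocket (height (world z) of tray above 0.04 m and distance between ball_center and pocket below 0.022 m and contact force between the fingers and tray above 2 N), for 0.2 s.
At the end, for the whole second after the job is handed in: Bolt within 5 mm of home; the fingers hold the tray still and clear of the box, underside 60 to 145 mm above the grille, pocket within 45 mm of the grille's middle seen from above, tilt under 0.12 rad; the ball nearly at rest in its pocket (within 22 mm of its middle) (value of joint bolt above 0.045 m and distance between ball_center and pocket below 0.022 m and horizontal distance between pocket and grille below 0.045 m and z of tray in the frame of grille between 0.06 and 0.145 m and angle between tray's own z axis and vertical below 0.12 rad and linear speed of tray below 0.03 m/s and linear speed of ball below 0.08 m/s and contact force between the fingers and tray above 2 N and contact force between tray and extractor below 0.2 N); the arm keeps its last pose, push and grip.
It fails at once if the ball leaves its pocket (distance between ball_center and pocket above 0.03 m).
It fails at once if the tray is tipped past about 30 degrees, where the ball nears the rim (angle between tray's own z axis and vertical above 0.52 rad).
It fails at once if the fingers touch the ball (contact force between the fingers and ball above 0.5 N).
It fails at once if one of the other things on the bench is pushed more than 30 mm (distance of any of offcut, sanding_block, glue, wax_tin, dust_brush, push_stick from where it was at the start of the episode above 0.03 m).
It also fails if it takes over 58 s, if anything falls off the work surface, if the arm or the gripper's body presses on something with over 40 N, if the wrist force passes 120 N, or if a joint passes its speed limit or range.

### The arm

A 7-joint arm with a two-finger parallel gripper is mounted at the origin on the work surface. World frame = base frame: x ahead of the robot, y to its left, z up, the work surface at z = 0. Lengths are in m, angles in rad, forces in N, time in s.
With the tool pointing down it reaches from about 0.4 to 0.85 m from the base axis. Payload 10.4 kg.
Tool frame: the origin (TCP) lies at the very end of the fingers, on their centre line; the grasp point (between the pads) lies robot.tcp_to_grasp behind it (robot.tcp_to_grasp is the distance from the TCP to the grasp point, in m); z points along the fingers, y is the direction in which the jaws open and shut (so a half turn about z gives the same grasp; the last joint's range is limited). The gripper opens to 87 mm and grips with 3 to 60 N. Pads are 19 mm wide; open, the fingers measure 117 mm over their backs; the gripper's body (75 mm by 190 mm) begins 51 mm behind the grasp point.
Start: joints at [1.236, 0.332, -0.065, 1.46, 0.022, 1.35, -0.088], TCP at [0.192, -0.595, 0.223] pointing down, gripper open.
Joint ranges: [-2.6, 2.6], [-0.5, 2.12], [-1.47, 1.34], [0.16, 2.42], [-1.27, 4.41], [0.06, 2.06], [-2.6, 2.6]. Speed limits (rad/s): [2.22, 2.22, 2.79, 2.79, 3.14, 3.14, 3.14].

### API

Orientations are given as a unit quaternion [w, x, y, z].
In Python, from cell import status, cams, ticket, robot gives the robot as it stands.
- The arm moves only by the tool arm_command, never from a script. Its argument "targets" is a list of rows, each a list of 6 numbers: the shift along the tool's x, y, z in units of 0.05 m (1.0 is 0.05 m), then the turn, a rotation vector about the tool's x, y, z in units of 6 degrees (1.0 is 6 degrees). In form: [[tx, ty, tz, wx, wy, wz], ...]. A call has 1 to 5 rows; each row shifts and turns the commanded pose from where the row before left it, along the tool's axes as they then stand; what a row does not reach is not made up. A row lasts 1/10 s, in which the tool goes at most 50 mm and 8.59 degrees, less where a joint would pass 70% of its speed; a pose out of reach is approached as far as the arm can. A call with a number of a shift or a turn outside -1 to 1 is refused whole. A call with a gripper value outside its range is refused whole. "jaw" is the opening, from -1 (shut) to 1 (fully open), so that 0 is half open, set as the call begins (left out, the last holds). The fingers move at their own pace and stop on an object; the grip force is fixed at half the most. Time passes only in rows, so rows that do not move let the fingers close. It gives the time, the measured TCP pose, the force and the opening at its end, in the units of the state.
- status.get_state(): the state, without advancing time (a new reading comes with each control period).
- cams.get_image(name): name is "scene" or "top" or "wrist"; returns (picture, depth): 420x560x3 uint8, red, green, blue; 420x560 float32, m along the optical axis (not along the pixel's ray), 0 where there is no reading.
- cams.get_calibration(name): a dict with "fx", "fy", "cx", "cy" (pixels), "origin" and "orientation" of the camera in the world. Camera axes: x right, y up, looking along -z (the intrinsics and any distortion apply to the point x, -y, -z); pixel columns grow to the right and rows downward; lengths in m; the calibration is good to about 2 mm. A picture is of the moment at which its call begins: read the wrist's pose just before it. get_calibration takes no time and is no camera call; for the wrist camera it gives the pose at the moment of the call.
- ticket.sign_off(): hands the job in, once; it reports no verdict.
The state is a dict: "clock": time; "joint_positions": joint angles; "joint_velocities": joint speeds; "joint_torque": joint torques, N m; "eef_pos": TCP position; "tcp_rot": TCP orientation; "contact_force": force on the tool from outside, world axes, zero at the start; "ft_torque": the same for the moment, N m; "finger_gap": finger opening in m.
Only numpy, scipy, OpenCV 4.12 (cv2) and the standard library are available. Lean on these libraries where they do the work, as an engineer would, in place of code of your own. Each camera call takes 0.05 s, during which the arm holds its last target.

## Working session

There is one attempt and no reset: what is moved stays moved. The work goes in short steps, Python scripts to look and compute and a tool call to move; the robot and the scene stay as the last step left them, time stands still between calls to the robot, and variables do not carry over. Pictures are saved under pics/ and viewed, and the job is handed in when it is done.

Besides the shell and the picture viewer there is one more tool, called after "Call:" as name(argument=value, ...), one argument or row to a line, values as JSON. arm_command: Moves the arm, as the interface text tells. Its arguments: {"type":"object","properties":{"targets":{"type":"array","items":{"type":"array","items":{"type":"number","minimum":-1,"maximum":1}}},"jaw":{"type":"number"}},"required":["targets"]}

```bash
mkdir -p pics; ls
python3 - <<'E'
from cell import status,cams,robot
import cv2
print(status.get_state()); print(robot.tcp_to_grasp)
for n in ("scene","top"):
    im,d=cams.get_image(n); cv2.imwrite(f"pics/{n}0.png",im[:,:,::-1]); 
    import numpy as np; np.save(f"pics/{n}0.npy",d)
    print(n,cams.get_calibration(n))
E
```

```text
pics
{'clock': 0.0, 'joint_positions': array([ 1.23641444,  0.33288435, -0.0647316 ,  1.46096916,  0.02161804,
        1.3499044 , -0.08848189]), 'joint_velocities': array([-0.00069007,  0.00052014, -0.00232363,  0.00121219,  0.00018438,
        0.00236703,  0.00131374]), 'joint_torque': array([ 4.95295772e-04, -6.23249388e+01,  2.48217839e-02, -3.89907861e+01,
       -6.13019359e-02,  3.94631142e-02,  1.14911159e-04]), 'eef_pos': array([ 0.19160377, -0.59448211,  0.22173294]), 'tcp_rot': array([-7.18550152e-04,  9.87867619e-01,  1.55296578e-01, -1.51654902e-04]), 'contact_force': array([-0.33573803,  0.32591238,  0.29505851]), 'ft_torque': array([ 0.03467174, -0.00396424,  0.0123937 ]), 'finger_gap': 0.08675772443390774}
0.0187
scene {'fx': 510.2351019265354, 'fy': 510.2351019265354, 'cx': 282.3303108778625, 'cy': 209.5604154119318, 'origin': array([1.11273271, 1.07992662, 0.98004474]), 'orientation': array([0.22982348, 0.10717044, 0.4460604 , 0.85832732])}
top {'fx': 393.373393777589, 'fy': 393.373393777589, 'cx': 285.97223749102955, 'cy': 213.10650941848428, 'origin': array([ 0.370606  , -0.01101388,  1.6365296 ]), 'orientation': array([ 0.71591759,  0.02895249, -0.0318908 , -0.69685489])}
```

View pics/scene0.png

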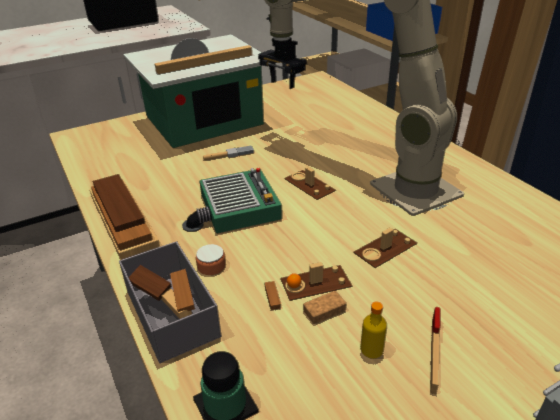

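View pics/top0.png

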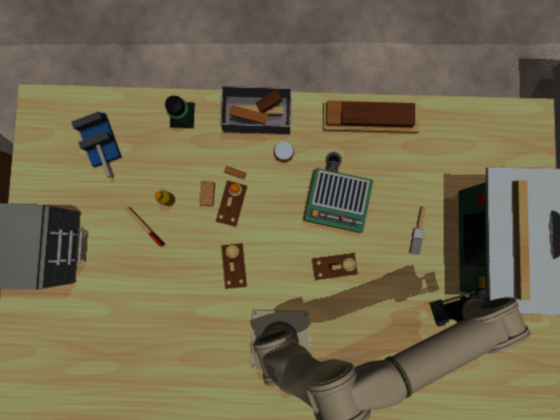

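The scene shows the ball in the pocket at about (294,281) and the box at (240,200). In the top view there are three tray look-alikes: (231,203), which holds the orange ball, (234,266) and (335,265). The one at (231,203) is farthest from the base at about (280,340), so it is the one meant. I'll confirm that in an enlarged crop.

```bash
cat > h.py <<'E'
import numpy as np, cv2
from scipy.spatial.transform import Rotation as R
def q2R(q): return R.from_quat([q[1],q[2],q[3],q[0]])
def ray(c,u,v):
    d=np.array([(u-c['cx'])/c['fx'],-(v-c['cy'])/c['fy'],-1.0])
    return np.array(c['origin']), q2R(c['orientation']).apply(d)
def onz(c,u,v,z):
    o,d=ray(c,u,v); return o+d*(z-o[2])/d[2]
def ondepth(c,u,v,dep):
    o,d=ray(c,u,v); return o+d*dep
def tri(obs):
    A=np.zeros((3,3));b=np.zeros(3);L=[]
    for c,u,v in obs:
        o,d=ray(c,u,v); d/=np.linalg.norm(d); P=np.eye(3)-np.outer(d,d); A+=P;b+=P@o; L.append((o,P))
    x=np.linalg.solve(A,b); return x,[np.linalg.norm(P@(x-o)) for o,P in L]
def proj(c,p):
    x=q2R(c['orientation']).inv().apply(np.array(p)-c['origin']); return c['cx']+c['fx']*x[0]/-x[2], c['cy']-c['fy']*x[1]/-x[2]
E
python3 - <<'E'
import cv2,numpy as np
t=cv2.imread('pics/top0.png'); s=cv2.imread('pics/scene0.png')
cv2.imwrite('pics/c1.png',cv2.resize(t[140:300,190:390],None,fx=4,fy=3.75,interpolation=cv2.INTER_CUBIC))
cv2.imwrite('pics/c2.png',cv2.resize(s[155:325,180:380],None,fx=4,fy=3.5,interpolation=cv2.INTER_CUBIC))
E
```

```text
(no output)
```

View pics/c1.png

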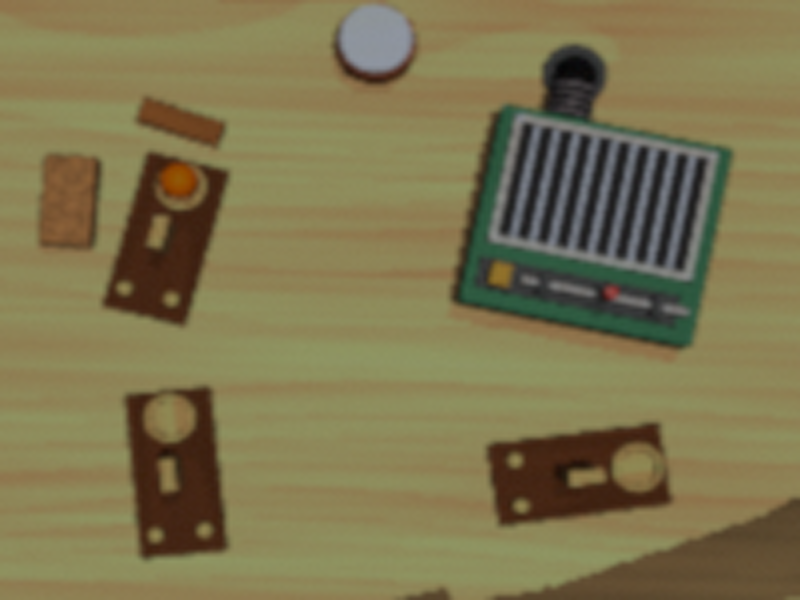

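View pics/c2.png

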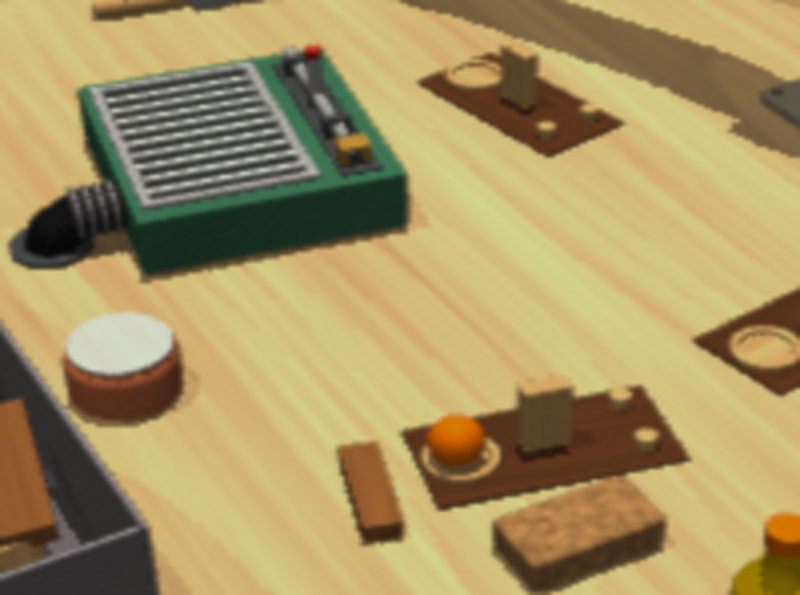

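The crop confirms it: the tray at crop (165,240) has the orange ball and is farthest from the base. The other two, at (175,470) and (580,475), have empty pockets and are nearer. Next I'll measure.

Run:
```python
from cell import cams
import numpy as np
from h import *
T=cams.get_calibration('top');S=cams.get_calibration('scene')
t=lambda u,v:(190+u/4-.5+.125,140+v/3.75-.5+.13); s=lambda u,v:(180+u/4-.4,155+v/3.5-.36)
for n,a,b in [('knob',(611,292),(313,50)),('keeper',(501,272),(353,143)),('handle',(158,230),(545,383)),('ball',(179,181),(456,440)),
  ('boxA',(505,106),(145,210)),('boxB',(731,150),(80,91)),('boxC',(692,347),(312,50)),('boxD',(460,301),(408,175)),('gr1',(518,112),(150,203)),('gr2',(718,152),(95,93)),('gr3',(690,280),(255,65)),('gr4',(490,243),(320,178)),
  ('tA',(148,153),(440,508)),('tB',(228,174),(402,432)),('tC',(186,325),(642,387)),('tD',(104,305),(690,458))]:
    p,e=tri([(T,*t(*a)),(S,*s(*b))]); print(n,p.round(4),np.round(e,4))
for n,a in [('tA',(148,153)),('tB',(228,174)),('tC',(186,325)),('tD',(104,305))]: print(n,onz(T,*t(*a),.005))
for n,a,z in [('offcutmid',(181,122),.018),('sand',(69,202),.03),('tin',(375,40),.05),('hose',(575,75),.05)]: print(n,onz(T,*t(*a),z))
```

```text
knob [ 0.4893 -0.2339  0.1159] [0.0017 0.0017]
keeper [ 0.51   -0.1293  0.0776] [0.0024 0.0024]
handle [0.5472 0.2148 0.0663] [0.002 0.002]
ball [0.6076 0.2007 0.0244] [0.0011 0.0011]
boxA [ 0.6901 -0.1303  0.0693] [0.0026 0.0026]
boxB [ 0.6516 -0.3627  0.0543] [0.0022 0.0022]
boxC [ 0.4409 -0.3279  0.0524] [0.0025 0.0025]
boxD [ 0.4807 -0.091   0.0543] [0.0013 0.0013]
gr1 [ 0.6828 -0.1429  0.0667] [0.0045 0.0045]
gr2 [ 0.6461 -0.3473  0.059 ] [0.0045 0.0045]
gr3 [ 0.5069 -0.3203  0.0604] [0.0037 0.0037]
gr4 [ 0.5441 -0.1199  0.0566] [0.0011 0.0011]
tA [6.418e-01 2.376e-01 6.000e-04] [0.0012 0.0012]
tB [6.215e-01 1.522e-01 3.000e-04] [0.0001 0.0001]
tC [ 4.493e-01  1.913e-01 -2.000e-04] [0.0023 0.0023]
tD [0.4691 0.2773 0.0009] [0.0023 0.0023]
tA [0.64205769 0.23631736 0.005     ]
tB [0.62069214 0.15176344 0.005     ]
tC [0.45093748 0.18932028 0.005     ]
tD [0.47078519 0.27518038 0.005     ]
offcutmid [0.67562114 0.20141316 0.018     ]
sand [0.58136789 0.31149641 0.03      ]
tin [0.76595581 0.00180183 0.05      ]
hose [ 0.73279055 -0.20411862  0.05      ]
```

Measured points:

| Point | Measurement | Check |
|---|---|---|
| Box | yaw about -0.166 | from the box top edges |
| Grille middle | (0.595, -0.233) | agrees with the box middle + 30 mm |
| Knob | (0.489, -0.234, 0.116) | text says 0.120 high |
| Tray | handle (0.547, 0.215), top 0.066, yaw about -0.22 | text says 0.067 high |

First I'll turn the tool to the box's yaw.

```bash
cat >> h.py <<'E'
def plan(p,yaw=None):
    from cell import status
    s=status.get_state(); q=q2R(s['tcp_rot']); M=q.as_matrix()
    print('t',round(s['clock'],2),'pos',s['eef_pos'].round(4),'yaw',round(float(np.arctan2(M[1,0],M[0,0])),4),'tilt',np.round(M[:2,2],4),'F',s['contact_force'].round(2),'gap',round(s['finger_gap'],4),'j',s['joint_positions'].round(2))
    d=q.inv().apply(np.array(p)-s['eef_pos'])/.05
    print(' shift units tool (current axes):',d.round(3))
    if yaw is not None:
        G=np.column_stack([[np.cos(yaw),np.sin(yaw),0],[np.sin(yaw),-np.cos(yaw),0],[0,0,-1]])
        rv=(q.inv()*R.from_matrix(G)).as_rotvec(); print(' turn units',(np.degrees(rv)/6).round(3))
        print(' shift units in target axes:',(G.T@(np.array(p)-s['eef_pos'])/.05).round(3))
E
python3 -c "
from h import *
plan([.489,-.234,.20],-.166)"
```

```text
t 0.1 pos [ 0.1916 -0.5945  0.2219] yaw 0.3118 tilt [-0.0005  0.0012] F [0.09 0.52 0.27] gap 0.0872 j [ 1.24  0.33 -0.06  1.46  0.02  1.35 -0.09]
 shift units tool (current axes): [ 7.873 -5.038  0.443]
 turn units [-1.200e-02  4.000e-03  4.563e+00]
 shift units in target axes: [ 4.674 -8.095  0.437]
```

Call:
arm_command(
  targets=[
    [0,0,0,0,0,0.91],
    [0,0,0,0,0,0.91],
    [0,0,0,0,0,0.91],
    [0,0,0,0,0,0.91],
    [0,0,0,0,0,0.91],
  ],
)

```text
clock: 0.6
eef_pos: [0.1917, -0.5947, 0.2221]
tcp_rot: [-0.0, 0.996, -0.084, -0.0]
contact_force: [0.0, -0.7, 0.2]
finger_gap: 0.0869
```

```bash
python3 -c "
from h import *
plan([.489,-.234,.20],-.166)"
```

```text
t 0.6 pos [ 0.1917 -0.5947  0.2221] yaw -0.1687 tilt [-0.0003  0.0008] F [ 0.01 -0.68  0.18] gap 0.0869 j [ 1.19  0.33 -0.    1.46  0.    1.35 -0.55]
 shift units tool (current axes): [ 4.652 -8.109  0.445]
 turn units [-0.007  0.004 -0.025]
 shift units in target axes: [ 4.673 -8.097  0.441]
```

Call:
arm_command(
  targets=[
    [0.4,-0.7,0,0,0,0],
    [0.4,-0.7,0,0,0,0],
    [0.4,-0.7,0,0,0,0],
    [0.4,-0.7,0,0,0,0],
    [0.4,-0.7,0,0,0,0],
  ],
)

```text
clock: 1.1
eef_pos: [0.3198, -0.4371, 0.2223]
tcp_rot: [-0.0, 0.997, -0.082, -0.0]
contact_force: [0.6, 0.2, 0.2]
finger_gap: 0.0871
```

Call:
arm_command(
  targets=[
    [0.4,-0.7,0,0,0,0],
    [0.4,-0.7,0,0,0,0],
    [0.4,-0.7,0,0,0,0],
    [0.4,-0.7,0,0,0,0],
    [0.4,-0.7,0,0,0,0],
  ],
)

```text
clock: 1.6
eef_pos: [0.447, -0.2809, 0.2224]
tcp_rot: [0.0, 0.997, -0.082, -0.0]
contact_force: [0.6, -1.8, 0.5]
finger_gap: 0.0867
```

```bash
python3 -c "
from h import *
from cell import cams
plan([.489,-.234,.20],-.166)
im,d=cams.get_image('wrist'); print(cams.get_calibration('wrist'))
cv2.imwrite('pics/w1.png',im[:,:,::-1])"
```

```text
t 1.6 pos [ 0.447  -0.2809  0.2224] yaw -0.1648 tilt [-0.0003  0.    ] F [ 0.56 -1.82  0.49] gap 0.0867 j [ 0.74  0.14 -0.29  1.7   0.04  1.31 -1.29]
 shift units tool (current axes): [ 0.674 -1.063  0.447]
 turn units [0.    0.003 0.012]
 shift units in target axes: [ 0.673 -1.064  0.447]
{'fx': 303.7067284640612, 'fy': 303.7067284640612, 'cx': 281.37207304410833, 'cy': 202.29081558236334, 'origin': array([ 0.51958103, -0.28446715,  0.38560012]), 'orientation': array([-0.64466506,  0.08138799, -0.09686473,  0.75392319])}
```

View pics/w1.png

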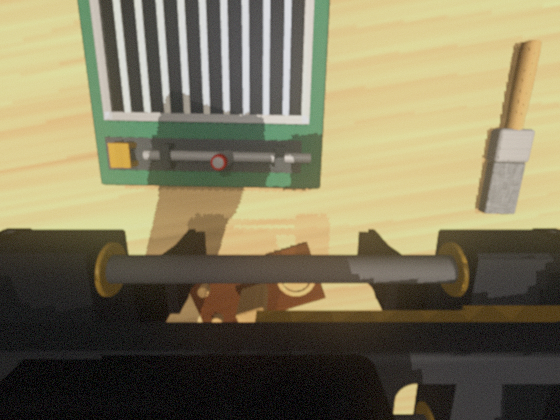

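The wrist view shows the red knob tip at about (219,162) and the keeper at (120,154).

```bash
python3 -c "
from h import *
from cell import cams
c=cams.get_calibration('wrist');T=cams.get_calibration('top');S=cams.get_calibration('scene')
print(onz(c,219,162,.12),onz(c,120,155,.08))
print(tri([(c,219,162),(T,190+611/4-.375,140+292/3.75-.37),(S,180+313/4-.4,155+50/3.5-.36)]))
for p in [(0.489,-.234,.12)]: print(proj(c,p),proj(T,p),proj(S,p))
plan([.488,-.233,.20],-.166)"
```

```text
[ 0.49601601 -0.22500031  0.12      ] [ 0.51470596 -0.1196151   0.08      ]
(array([ 0.49234239, -0.22883568,  0.12055198]), [np.float64(0.005234303872431833), np.float64(0.005558726178985425), np.float64(0.0025769656560297124)])
(np.float64(230.6843402096244), np.float64(168.30801938282073)) (np.float64(342.32946092083176), np.float64(217.86419734755015)) (np.float64(257.3415393069521), np.float64(167.76701004986577))
t 1.65 pos [ 0.4516 -0.2742  0.2225] yaw -0.1567 tilt [0.0018 0.0027] F [ 3.15  6.13 -0.05] gap 0.0872 j [ 0.74  0.14 -0.3   1.7   0.04  1.31 -1.3 ]
 shift units tool (current axes): [ 0.59  -0.927  0.453]
 turn units [-0.028 -0.013  0.089]
 shift units in target axes: [ 0.582 -0.933  0.449]
```

Call:
arm_command(
  targets=[
    [0.3,-0.45,0,0,0,0],
    [0.3,-0.48,0,0,0,0],
    [0,0,0,0,0,0],
    [0,0,0,0,0,0],
  ],
)

```text
clock: 2.05
eef_pos: [0.4835, -0.2412, 0.2222]
tcp_rot: [-0.0, 0.997, -0.082, -0.0]
contact_force: [0.5, -0.9, -0.3]
finger_gap: 0.0865
```

```bash
python3 -c "
from h import *
from cell import cams
plan([.490,-.233,.09],-.166)
c=cams.get_calibration('wrist')
im,d=cams.get_image('wrist'); print(c['origin'],cams.get_calibration('wrist')['origin'],proj(c,(.490,-.233,.12)))
cv2.imwrite('pics/w2.png',im[:,:,::-1]);cv2.imwrite('pics/w2c.png',cv2.resize(im[100:250,80:330,::-1],None,fx=3.2,fy=3.2,interpolation=cv2.INTER_CUBIC))"
```

```text
t 2.05 pos [ 0.4835 -0.2412  0.2222] yaw -0.1635 tilt [-0.0007  0.0002] F [ 0.48 -0.94 -0.31] gap 0.0865 j [ 0.67  0.17 -0.33  1.67  0.06  1.31 -1.4 ]
 shift units tool (current axes): [ 0.103 -0.184  2.643]
 turn units [-0.001  0.007  0.024]
 shift units in target axes: [ 0.1   -0.184  2.643]
[ 0.55183589 -0.25156934  0.38516286] [ 0.5513651  -0.25246198  0.38521882] (np.float64(271.93780649962764), np.float64(196.5534546243961))
```

View pics/w2c.png

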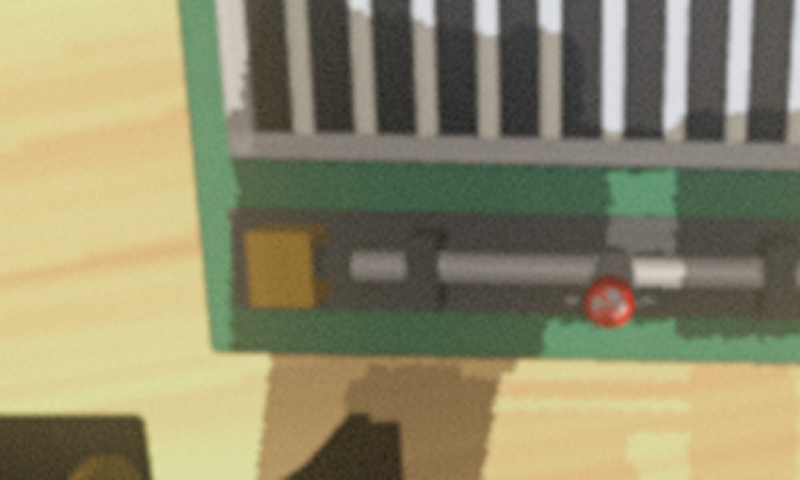

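View pics/w2.png

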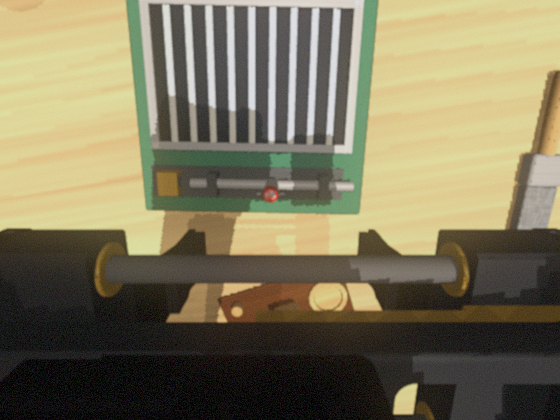

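Knob tip at crop (609,302), which is full-frame (270,194). That agrees to about 1.5 mm, so the knob is at (0.491, -0.232). I'll descend around it with the jaws along the bolt's axis.

Call:
arm_command(
  targets=[
    [0.13,-0.2,0,0,0,0],
    [0,0,0.6,0,0,0],
    [0,0,0.8,0,0,0],
    [0,0,0.7,0,0,0],
    [0,0,0.5,0,0,0],
  ],
)

```text
clock: 2.6
eef_pos: [0.4907, -0.2324, 0.0902]
tcp_rot: [-0.0, 0.997, -0.083, -0.001]
contact_force: [-0.4, -0.2, -0.7]
finger_gap: 0.0874
```

Call:
arm_command(
  targets=[
    [0,0,0,0,0,0],
    [0,0,0,0,0,0],
    [0,0,0,0,0,0],
    [0,0,0,0,0,0],
    [0,0,0,0,0,0],
  ],
  jaw=-1,
)

```text
clock: 3.1
eef_pos: [0.4923, -0.233, 0.0937]
tcp_rot: [0.0, 0.997, -0.082, 0.001]
contact_force: [-0.1, -0.3, 0.1]
finger_gap: 0.0549
```

Call:
arm_command(
  targets=[
    [0,0,0,0,0,0],
    [0,0,0,0,0,0],
    [0,0,0,0,0,0],
  ],
)

```text
clock: 3.4
eef_pos: [0.4917, -0.2327, 0.0927]
tcp_rot: [0.0, 0.997, -0.082, 0.0]
contact_force: [0.2, 0.1, 0.2]
finger_gap: 0.031
```

```bash
python3 -c "
from h import *
plan([.4913,-.2318,.09],-.166)"
```

```text
t 3.4 pos [ 0.4917 -0.2327  0.0927] yaw -0.1647 tilt [ 0.0001 -0.0002] F [0.22 0.06 0.16] gap 0.031 j [ 0.65  0.29 -0.33  1.81  0.11  1.06 -1.46]
 shift units tool (current axes): [-0.011 -0.016  0.053]
 turn units [ 0.001 -0.002  0.012]
 shift units in target axes: [-0.011 -0.016  0.053]
```

Call:
arm_command(
  targets=[
    [0,0,0,0,0,0],
    [0,0,0,0,0,0],
    [0,0,0,0,0,0],
    [0,0,0,0,0,0],
  ],
)

```text
clock: 3.8
eef_pos: [0.4917, -0.2326, 0.0925]
tcp_rot: [-0.0, 0.997, -0.082, -0.0]
contact_force: [-0.1, 0.1, -0.5]
finger_gap: 0.0133
```

The gap of 13.3 mm is about the post's 14 mm, so it is gripped. Now I'll slide it home.

Call:
arm_command(
  targets=[
    [0,-0.2,0,0,0,0],
    [0,-0.2,0,0,0,0],
    [0,-0.2,0,0,0,0],
    [0,-0.2,0,0,0,0],
    [0,0,0,0,0,0],
  ],
)

```text
clock: 4.3
eef_pos: [0.4984, -0.1961, 0.0926]
tcp_rot: [0.002, 0.997, -0.083, 0.001]
contact_force: [2.7, -13.9, -6.8]
finger_gap: 0.0129
```

Call:
arm_command(
  targets=[
    [0,-0.1,0,0,0,0],
    [0,-0.05,0,0,0,0],
    [0,-0.05,0,0,0,0],
    [0,-0.04,0,0,0,0],
    [0,0,0,0,0,0],
  ],
)

```text
clock: 4.8
eef_pos: [0.4984, -0.1956, 0.0927]
tcp_rot: [0.008, 0.996, -0.088, 0.001]
contact_force: [3.4, -49.8, -14.6]
finger_gap: 0.0132
```

```bash
python3 -c "
from h import *
plan([.4913+.05*.165,-.2318+.05*.986,.09],-.166)
p=np.array([.4917,-.2326]); from cell import status
print((status.get_state()['eef_pos'][:2]-p)@[.165,.986])"
```

```text
t 4.8 pos [ 0.4984 -0.1956  0.0927] yaw -0.1758 tilt [ 0.0012 -0.0161] F [  3.4  -49.78 -14.59] gap 0.0132 j [ 0.59  0.27 -0.35  1.84  0.12  1.05 -1.56]
 shift units tool (current axes): [-0.024 -0.262  0.049]
 turn units [ 0.149 -0.037 -0.094]
 shift units in target axes: [-0.021 -0.261  0.054]
0.03763557848276091
```

It stopped at 37.6 mm with 50 N. I'll ease off the push and look.

Call:
arm_command(
  targets=[
    [0,0.1,0,0,0,0],
    [0,0.1,0,0,0,0],
    [0,0,0,0,0,0],
  ],
)

```text
clock: 5.1
eef_pos: [0.4984, -0.196, 0.0926]
tcp_rot: [0.003, 0.996, -0.084, 0.001]
contact_force: [3.6, -18.4, -7.3]
finger_gap: 0.0131
```

```bash
python3 -c "
from h import *
from cell import cams
plan([.4913+.05*.165,-.2318+.05*.986,.09],-.166)
im,d=cams.get_image('wrist')
s,_=cams.get_image('scene')
a=cv2.resize(im[:420,:,::-1],(800,600),interpolation=cv2.INTER_CUBIC)
cv2.imwrite('pics/w3.png',a)
cv2.imwrite('pics/s3.png',cv2.resize(s[130:250,180:340,::-1],None,fx=5,fy=5,interpolation=cv2.INTER_CUBIC))"
```

```text
t 5.1 pos [ 0.4984 -0.196   0.0926] yaw -0.1688 tilt [ 0.0015 -0.0053] F [  3.64 -18.41  -7.34] gap 0.0131 j [ 0.6   0.27 -0.36  1.84  0.11  1.05 -1.54]
 shift units tool (current axes): [-0.023 -0.271  0.051]
 turn units [ 0.047 -0.023 -0.027]
 shift units in target axes: [-0.022 -0.271  0.052]
```

View pics/w3.png

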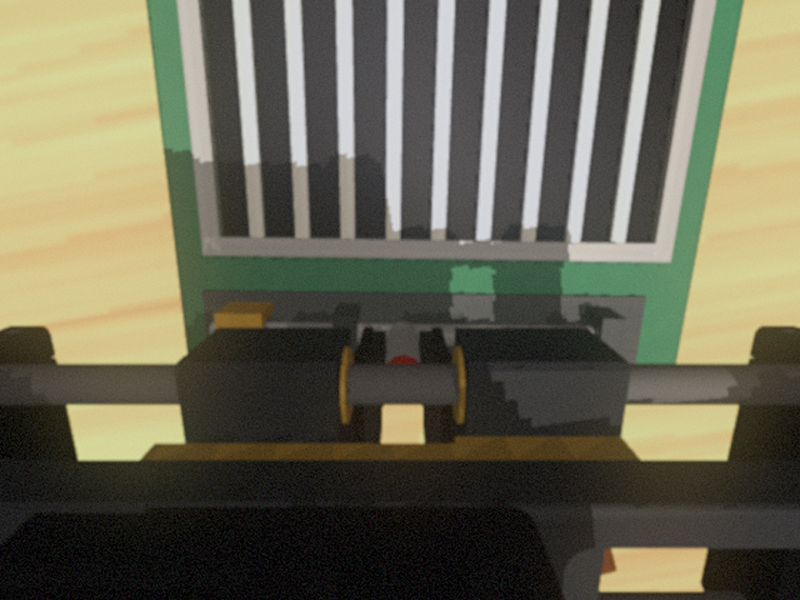

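View pics/s3.png

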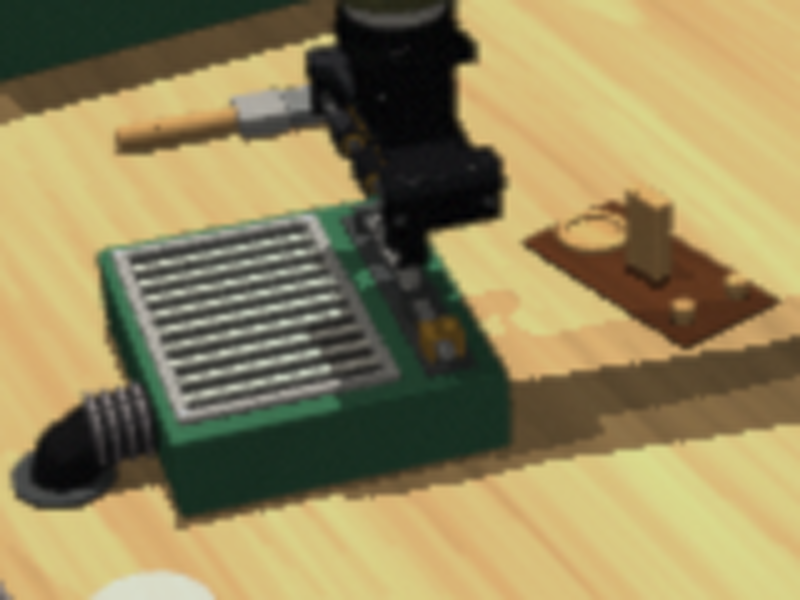

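The rod's end now shows in the keeper's loop at scene crop (447,350), but little beyond it. The finger in front may be fouling the guide. I'll release, rise and measure.

Call:
arm_command(
  targets=[
    [0,0,0,0,0,0],
    [0,0,0,0,0,0],
    [0,0,0,0,0,0],
  ],
  jaw=0,
)

```text
clock: 5.5
eef_pos: [0.4986, -0.1905, 0.0926]
tcp_rot: [-0.0, 0.997, -0.082, -0.0]
contact_force: [0.1, 0.6, -0.0]
finger_gap: 0.0298
```

```bash
python3 -c "
from h import *
plan([.4913+.05*.165,-.2318+.05*.986,.09],-.166)"
```

```text
t 5.5 pos [ 0.4986 -0.1905  0.0926] yaw -0.1644 tilt [-0.0001  0.0004] F [ 0.1   0.58 -0.01] gap 0.0298 j [ 0.6   0.27 -0.36  1.84  0.11  1.05 -1.54]
 shift units tool (current axes): [-0.008 -0.161  0.051]
 turn units [-0.004  0.002  0.015]
 shift units in target axes: [-0.008 -0.161  0.051]
```

Call:
arm_command(
  targets=[
    [0,0,-0.5,0,0,0],
    [0,0,-0.8,0,0,0],
    [0,0,-0.8,0,0,0],
    [0,0,-0.5,0,0,0],
    [0,0,0,0,0,0],
  ],
)

```text
clock: 6.0
eef_pos: [0.5005, -0.1906, 0.2266]
tcp_rot: [0.001, 0.997, -0.082, 0.003]
contact_force: [0.6, -0.0, 0.6]
finger_gap: 0.0434
```

Call:
arm_command(
  targets=[
    [0,0.2,0,0,0,0],
    [0,0.4,0,0,0,0],
    [0,0.2,0,0,0,0],
    [0,0,0,0,0,0],
    [0,0,0,0,0,0],
  ],
  jaw=-1,
)

```text
clock: 6.5
eef_pos: [0.4918, -0.2302, 0.2218]
tcp_rot: [-0.0, 0.997, -0.082, -0.001]
contact_force: [0.4, 0.1, -0.5]
finger_gap: 0.0119
```

```bash
python3 -c "
from h import *
from cell import cams
plan([.4913+.05*.165,-.2318+.05*.986,.09],-.166)
c=cams.get_calibration('wrist')
im,d=cams.get_image('wrist')
print(c['origin'],cams.get_calibration('wrist')['origin'])
s,_=cams.get_image('scene')
k=(.4913+.0376*.165,-.2318+.0376*.986,.12); print(proj(c,k),proj(cams.get_calibration('scene'),k))
a=cv2.resize(im[80:230,80:330,::-1],None,fx=3.2,fy=3.2,interpolation=cv2.INTER_CUBIC)
cv2.imwrite('pics/w4.png',a)
cv2.imwrite('pics/s4.png',cv2.resize(s[130:250,180:340,::-1],None,fx=5,fy=5,interpolation=cv2.INTER_CUBIC))"
```

```text
t 6.5 pos [ 0.4918 -0.2302  0.2218] yaw -0.1647 tilt [-0.001   0.0009] F [ 0.38  0.1  -0.48] gap 0.0119 j [ 0.65  0.17 -0.34  1.67  0.06  1.31 -1.43]
 shift units tool (current axes): [-1.000e-03 -9.630e-01  2.637e+00]
 turn units [-0.007  0.011  0.012]
 shift units in target axes: [-0.005 -0.965  2.636]
[ 0.56017886 -0.24068688  0.38477572] [ 0.5603567  -0.24023524  0.38504803]
(np.float64(242.4449186780174), np.float64(202.27862947511872)) (np.float64(260.52514098546027), np.float64(173.7832043465898))
```

View pics/w4.png

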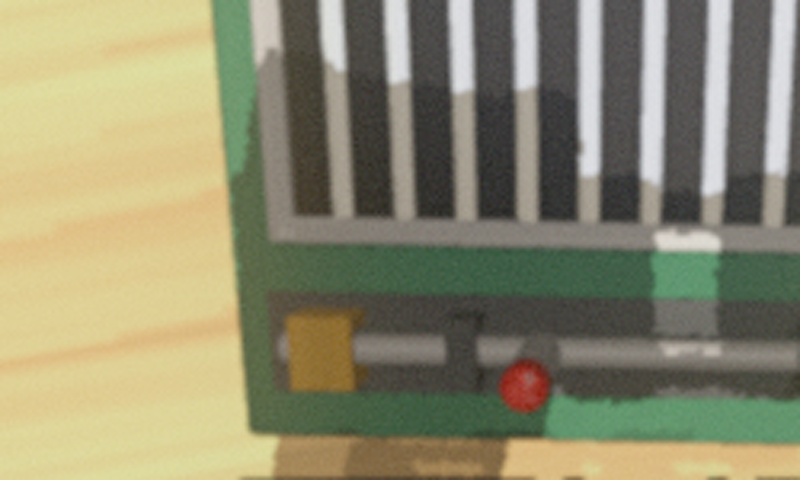

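View pics/s4.png

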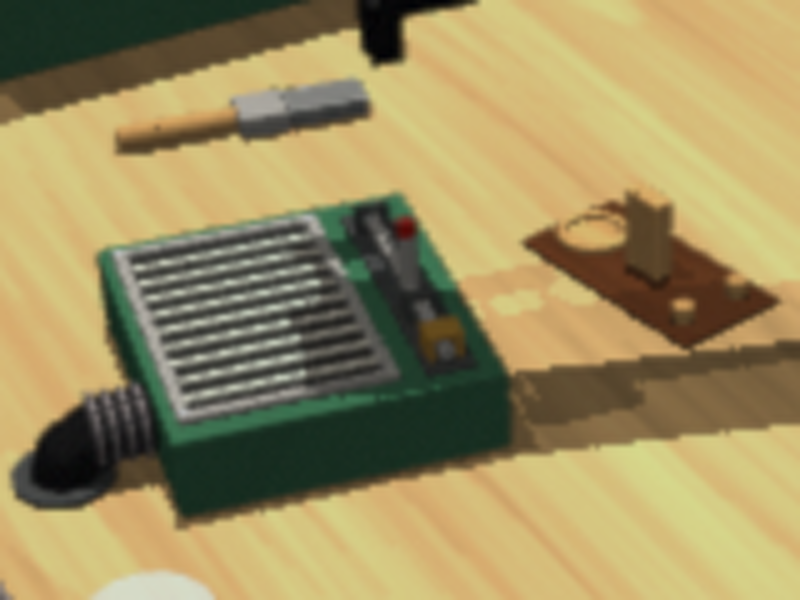

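The post, at crop (538,345), is still about 13 mm short of the guide's edge at crop x 480, and the rod is only just out of the keeper. So it is not home: the leading finger had struck the guide. I'll push from behind with closed fingers, so that nothing is ahead of the post.

Call:
arm_command(
  targets=[
    [0,0,0.6,0,0,0],
    [0,0,0.8,0,0,0],
    [0,0,0.7,0,0,0],
    [0,0,0.4,0,0,0],
    [0,0,0,0,0,0],
  ],
)

```text
clock: 7.1
eef_pos: [0.4903, -0.2291, 0.0947]
tcp_rot: [-0.001, 0.997, -0.082, -0.002]
contact_force: [-0.4, -0.1, 0.7]
finger_gap: 0.0004
```

Call:
arm_command(
  targets=[
    [0,-0.1,0,0,0,0],
    [0,-0.1,0,0,0,0],
    [0,-0.08,0,0,0,0],
    [0,-0.07,0,0,0,0],
    [0,0,0,0,0,0],
  ],
)

```text
clock: 7.6
eef_pos: [0.4954, -0.2128, 0.0982]
tcp_rot: [0.0, 0.997, -0.082, 0.0]
contact_force: [-0.3, 0.1, -1.1]
finger_gap: 0.0008
```

```bash
python3 -c "
from h import *
plan([.4913+.05*.165,-.2318+.05*.986,.09],-.166)"
```

```text
t 7.6 pos [ 0.4954 -0.2128  0.0982] yaw -0.1637 tilt [ 0.0009 -0.0003] F [-0.26  0.12 -1.08] gap 0.0008 j [ 0.62  0.27 -0.34  1.82  0.1   1.06 -1.49]
 shift units tool (current axes): [-0.017 -0.612  0.163]
 turn units [ 0.002 -0.009  0.022]
 shift units in target axes: [-0.018 -0.612  0.163]
```

Call:
arm_command(
  targets=[
    [0,-0.08,0,0,0,0],
    [0,-0.08,0,0,0,0],
    [0,0,0,0,0,0],
  ],
)

```text
clock: 7.9
eef_pos: [0.4953, -0.2117, 0.0981]
tcp_rot: [0.004, 0.996, -0.085, 0.001]
contact_force: [-0.9, -19.2, -2.1]
finger_gap: 0.0004
```

Call:
arm_command(
  targets=[
    [0,-0.06,0,0,0,0],
    [0,-0.06,0,0,0,0],
    [0,0,0,0,0,0],
  ],
)

```text
clock: 8.2
eef_pos: [0.4953, -0.2113, 0.0982]
tcp_rot: [0.007, 0.996, -0.087, 0.001]
contact_force: [-2.0, -36.7, -5.4]
finger_gap: 0.0006
```

The push stopped again at the same place, at 37 N and with nothing ahead of the post. The rod's end is past the keeper and within about 4 mm of the base plate's end; 12 mm more would carry it past the box's edge. So this is the end stop, and the bolt must have started about 12 mm advanced. I'll back off, rise, and check the bolt again in passing.

Call:
arm_command(
  targets=[
    [0,0.2,0,0,0,0],
    [0,0.4,0,0,0,0],
    [0,0.1,-0.5,0,0,0],
    [0,0,-0.9,0,0,0],
    [0,0,-0.9,0,0,0],
  ],
)

```text
clock: 8.7
eef_pos: [0.4908, -0.2342, 0.2135]
tcp_rot: [-0.0, 0.997, -0.083, -0.001]
contact_force: [2.3, -0.8, 0.5]
finger_gap: 0.0005
```

Call:
arm_command(
  targets=[
    [0,0,-0.5,0,0,0],
    [0,0,0,0,0,0],
    [0,0,0,0,0,0],
  ],
  jaw=0.15,
)

```text
clock: 9.0
eef_pos: [0.4914, -0.2342, 0.2376]
tcp_rot: [0.0, 0.997, -0.082, 0.0]
contact_force: [-0.2, 0.6, -0.6]
finger_gap: 0.0173
```

```bash
python3 -c "
from h import *
from cell import cams
plan([.5465,.2145,.20],-.22)
c=cams.get_calibration('wrist')
im,d=cams.get_image('wrist')
k=(.4913+.0376*.165,-.2318+.0376*.986,.12); 
s,_=cams.get_image('scene'); S=cams.get_calibration('scene')
# box-frame landmarks: rod line z=.07
ctr=np.array([.5658,-.228]);X=np.array([.986,-.165]);Y=np.array([.165,.986])
f=lambda y,z: np.r_[ctr-.075*X+y*Y,z]
print('knob',proj(c,k)); 
for y in (.08,.1,.11,.12): print(y,np.round(proj(c,f(y,.07)),1))
a=cv2.resize(im[60:260,80:330,::-1],None,fx=3.2,fy=3,interpolation=cv2.INTER_CUBIC)
cv2.imwrite('pics/w5.png',a)
cv2.imwrite('pics/s5.png',cv2.resize(s[160:220,220:300,::-1],None,fx=10,fy=10,interpolation=cv2.INTER_CUBIC))"
```

```text
t 9.0 pos [ 0.4914 -0.2342  0.2376] yaw -0.165 tilt [ 0.0005 -0.0004] F [-0.19  0.57 -0.63] gap 0.0173 j [ 0.66  0.17 -0.33  1.64  0.06  1.34 -1.42]
 shift units tool (current axes): [-0.388 -9.033  0.749]
 turn units [ 0.003 -0.005  0.525]
 shift units in target axes: [-0.884 -8.998  0.752]
knob (np.float64(240.09758741581794), np.float64(198.5864606615988))
0.08 [193.5 189.6]
0.1 [175.5 189.6]
0.11 [166.5 189.6]
0.12 [157.5 189.6]
```

View pics/w5.png

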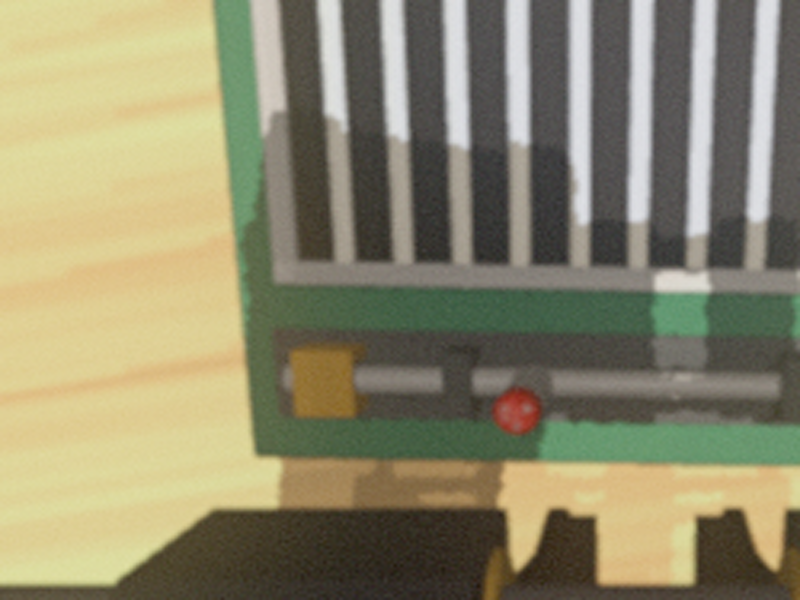

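View pics/s5.png

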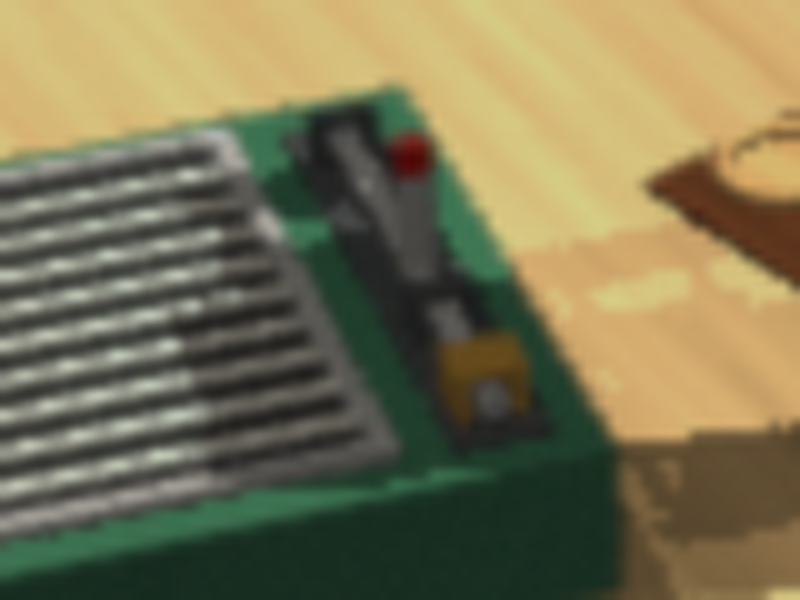

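The knob is at crop (517,411), within 2 mm of where the stop left it, and the rod's grey end fills the keeper's loop in the scene view. The bolt is home. Now to the tray's handle.

Call:
arm_command(
  targets=[
    [0,-0.4,0,0,0,0.53],
    [-0.1,-0.9,0,0,0,0],
    [-0.1,-0.9,0,0,0,0],
    [-0.1,-0.9,0,0,0,0],
    [-0.1,-0.9,0,0,0,0],
  ],
)

```text
clock: 9.6
eef_pos: [0.5138, -0.0327, 0.2363]
tcp_rot: [0.0, 0.994, -0.11, -0.001]
contact_force: [0.4, -0.3, -0.2]
finger_gap: 0.0499
```

Call:
arm_command(
  targets=[
    [-0.1,-0.9,0,0,0,0],
    [-0.1,-0.9,0,0,0,0],
    [-0.1,-0.9,0,0,0,0],
    [-0.1,-0.9,0,0,0,0],
    [-0.1,-0.9,0,0,0,0],
  ],
)

```text
clock: 10.1
eef_pos: [0.5387, 0.1921, 0.2362]
tcp_rot: [0.0, 0.994, -0.11, -0.001]
contact_force: [1.1, -0.0, 0.2]
finger_gap: 0.0502
```

Call:
arm_command(
  targets=[
    [0,-0.3,0,0,0,0],
    [0,0,0,0,0,0],
    [0,0,0,0,0,0],
  ],
)

```text
clock: 10.4
eef_pos: [0.5424, 0.204, 0.2364]
tcp_rot: [0.001, 0.994, -0.11, -0.001]
contact_force: [0.1, -0.2, -0.5]
finger_gap: 0.0499
```

```bash
python3 -c "
from h import *
from cell import cams
plan([.5465,.2145,.20],-.22)
c=cams.get_calibration('wrist')
im,d=cams.get_image('wrist')
print(proj(c,(.5465,.2145,.067)),proj(c,(.607,.201,.026)))
cv2.imwrite('pics/w6.png',cv2.resize(im[:,:,::-1],(800,600),interpolation=cv2.INTER_CUBIC))"
```

```text
t 10.4 pos [0.5424 0.204  0.2364] yaw -0.2208 tilt [-0.0017 -0.0011] F [ 0.08 -0.17 -0.54] gap 0.0499 j [ 0.1   0.29 -0.65  1.54  0.18  1.38 -2.36]
 shift units tool (current axes): [ 0.035 -0.223  0.728]
 turn units [ 0.014  0.014 -0.007]
 shift units in target axes: [ 0.034 -0.222  0.729]
(np.float64(271.8033709141387), np.float64(185.19452522043176)) (np.float64(272.32070610828464), np.float64(127.3816166950045))
```

View pics/w6.png

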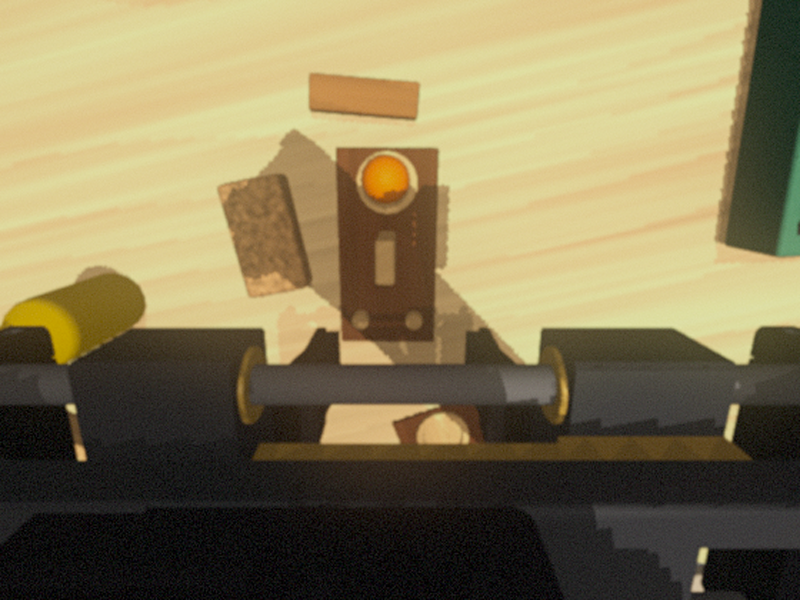

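```bash
python3 -c "
from h import *
a=cv2.imread('pics/w6.png')[130:360,300:460]
cv2.imwrite('pics/w6c.png',cv2.resize(a,None,fx=2.6,fy=2.6,interpolation=cv2.INTER_CUBIC))"
```

```text
(no output)
```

View pics/w6c.png

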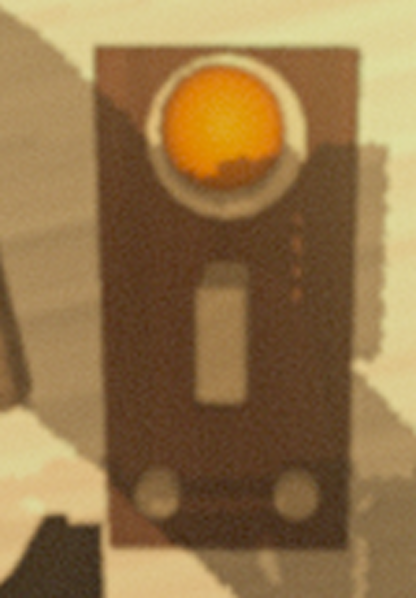

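The handle's top is at crop (221,346), so the handle is at about (0.5475, 0.216). The ball sits central in its pocket at crop (222,128). Descending.

Call:
arm_command(
  targets=[
    [0.05,-0.26,0,0,0,0],
    [0,0,0.6,0,0,0],
    [0,0,0.8,0,0,0],
    [0,0,0.6,0,0,0],
    [0,0,0,0,0,0],
  ],
)

```text
clock: 10.95
eef_pos: [0.546, 0.2155, 0.1335]
tcp_rot: [0.002, 0.994, -0.111, -0.003]
contact_force: [0.1, 0.2, 0.3]
finger_gap: 0.0502
```

```bash
python3 -c "
from h import *
plan([.5475,.2162,.028],-.22)"
```

```text
t 10.95 pos [0.546  0.2155 0.1335] yaw -0.2216 tilt [-0.0062 -0.0027] F [0.07 0.2  0.31] gap 0.0502 j [ 0.06  0.39 -0.63  1.64  0.24  1.2  -2.42]
 shift units tool (current axes): [ 0.038 -0.028  2.11 ]
 turn units [ 0.038  0.053 -0.015]
 shift units in target axes: [ 0.026 -0.02   2.11 ]
```

Call:
arm_command(
  targets=[
    [0.02,0,0.5,0,0,0],
    [0,0,0.6,0,0,0],
    [0,0,0.5,0,0,0],
    [0,0,0.3,0,0,0],
    [0,0,0.2,0,0,0],
  ],
)

```text
clock: 11.45
eef_pos: [0.5495, 0.2171, 0.0328]
tcp_rot: [-0.0, 0.994, -0.11, 0.0]
contact_force: [-0.5, 0.5, 0.4]
finger_gap: 0.0503
```

Call:
arm_command(
  targets=[
    [0,0,0,0,0,0],
    [0,0,0,0,0,0],
  ],
)

```text
clock: 11.65
eef_pos: [0.5496, 0.2175, 0.0337]
tcp_rot: [-0.0, 0.994, -0.11, 0.001]
contact_force: [-0.1, 0.5, 0.7]
finger_gap: 0.0498
```

```bash
python3 -c "
from h import *
plan([.5475,.2162,.028],-.22)"
```

```text
t 11.65 pos [0.5496 0.2175 0.0337] yaw -0.2203 tilt [0.0014 0.0005] F [-0.12  0.47  0.7 ] gap 0.0498 j [ 0.02  0.5  -0.6   1.72  0.33  1.01 -2.48]
 shift units tool (current axes): [-0.035  0.035  0.115]
 turn units [-0.007 -0.012 -0.003]
 shift units in target axes: [-0.034  0.035  0.115]
```

Call:
arm_command(
  targets=[
    [-0.03,0.02,0.1,0,0,0],
    [0,0,0,0,0,0],
  ],
)

```text
clock: 11.85
eef_pos: [0.547, 0.2165, 0.0277]
tcp_rot: [0.0, 0.994, -0.11, 0.0]
contact_force: [0.2, 0.6, 0.4]
finger_gap: 0.0498
```

Call:
arm_command(
  targets=[
    [0,0,0,0,0,0],
    [0,0,0,0,0,0],
    [0,0,0,0,0,0],
    [0,0,0,0,0,0],
    [0,0,0,0,0,0],
  ],
  jaw=-1,
)

```text
clock: 12.35
eef_pos: [0.5471, 0.2166, 0.0276]
tcp_rot: [0.0, 0.994, -0.11, 0.0]
contact_force: [-0.2, 0.6, -0.8]
finger_gap: 0.0179
```

Call:
arm_command(
  targets=[
    [0,0,0,0,0,0],
    [0,0,0,0,0,0],
    [0,0,0,0,0,0],
  ],
)

```text
clock: 12.65
eef_pos: [0.5472, 0.2166, 0.0276]
tcp_rot: [-0.0, 0.994, -0.11, 0.0]
contact_force: [0.5, 1.0, 0.8]
finger_gap: 0.0158
```

```bash
python3 -c "
from h import *
from cell import cams
plan([.5475,.2162,.028],-.22)
im,d=cams.get_image('wrist')
s,_=cams.get_image('scene')
cv2.imwrite('pics/w7.png',im[:,:,::-1])
cv2.imwrite('pics/s7.png',cv2.resize(s[220:340,240:400,::-1],None,fx=5,fy=5,interpolation=cv2.INTER_CUBIC))"
```

```text
t 12.65 pos [0.5472 0.2166 0.0276] yaw -0.2201 tilt [0.0002 0.    ] F [0.49 0.96 0.77] gap 0.0158 j [ 0.02  0.51 -0.59  1.73  0.33  1.   -2.48]
 shift units tool (current axes): [ 0.008  0.007 -0.008]
 turn units [-0.    -0.002 -0.001]
 shift units in target axes: [ 0.008  0.007 -0.008]
```

View pics/w7.png

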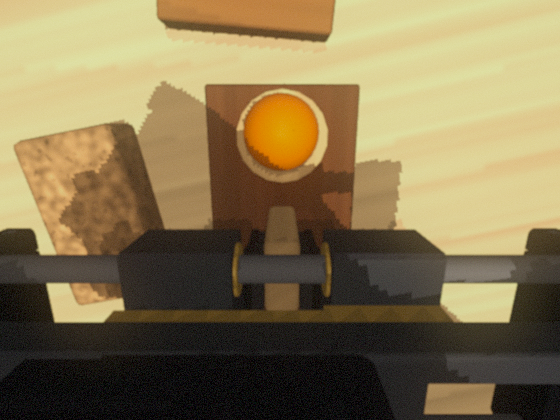

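View pics/s7.png

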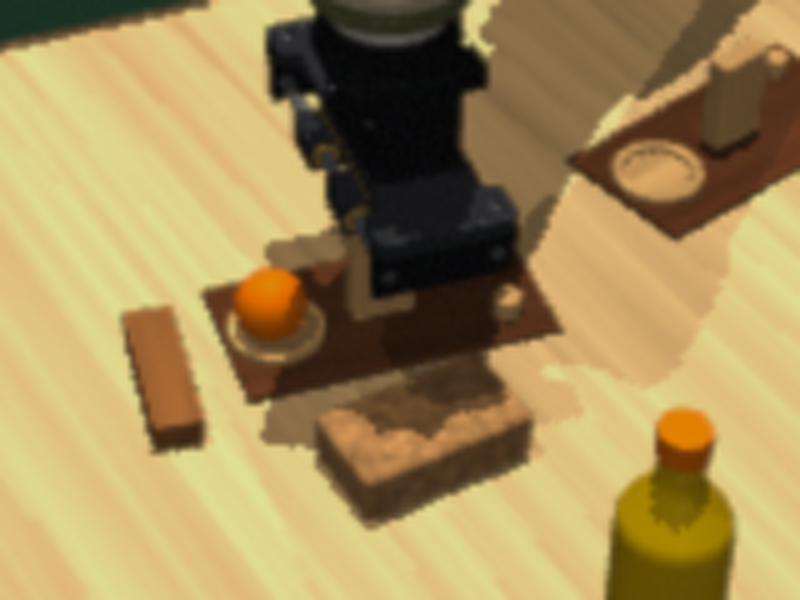

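The handle is gripped at a gap of 15.8 mm, and the ball is centred at (282,131) in the wrist view. I'll lift gently, with ramps.

Call:
arm_command(
  targets=[
    [0,0,-0.05,0,0,0],
    [0,0,-0.1,0,0,0],
    [0,0,-0.15,0,0,0],
    [0,0,-0.2,0,0,0],
    [0,0,-0.2,0,0,0],
  ],
)

```text
clock: 13.25
eef_pos: [0.5472, 0.2166, 0.0636]
tcp_rot: [-0.0, 0.994, -0.11, 0.0]
contact_force: [0.5, -0.5, -2.7]
finger_gap: 0.0154
```

Call:
arm_command(
  targets=[
    [0,0,-0.2,0,0,0],
    [0,0,-0.2,0,0,0],
    [0,0,-0.15,0,0,0],
    [0,0,-0.1,0,0,0],
    [0,0,-0.05,0,0,0],
  ],
)

```text
clock: 13.75
eef_pos: [0.5473, 0.2166, 0.0981]
tcp_rot: [-0.0, 0.994, -0.11, 0.0]
contact_force: [0.2, 0.5, -0.7]
finger_gap: 0.0158
```

```bash
python3 -c "
from h import *
from cell import cams
plan([.5475,.2162,.193],-.22)
im,d=cams.get_image('wrist')
s,_=cams.get_image('scene')
cv2.imwrite('pics/w8.png',im[:,:,::-1])
cv2.imwrite('pics/s8.png',cv2.resize(s[200:320,240:400,::-1],None,fx=5,fy=5,interpolation=cv2.INTER_CUBIC))"
```

```text
t 13.75 pos [0.5473 0.2166 0.0981] yaw -0.2202 tilt [0.0005 0.0001] F [ 0.16  0.48 -0.69] gap 0.0158 j [ 0.05  0.42 -0.62  1.68  0.27  1.12 -2.44]
 shift units tool (current axes): [ 0.007  0.007 -1.899]
 turn units [-0.002 -0.005 -0.002]
 shift units in target axes: [ 0.007  0.007 -1.899]
```

View pics/w8.png

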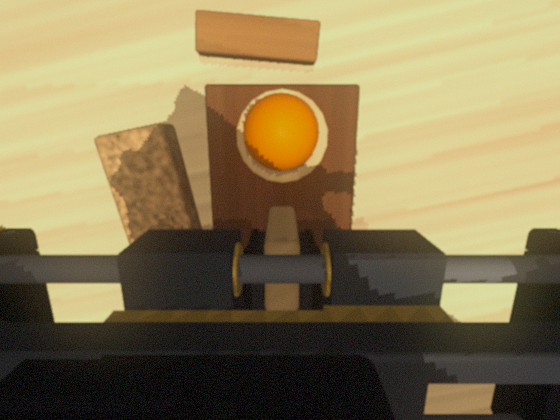

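View pics/s8.png

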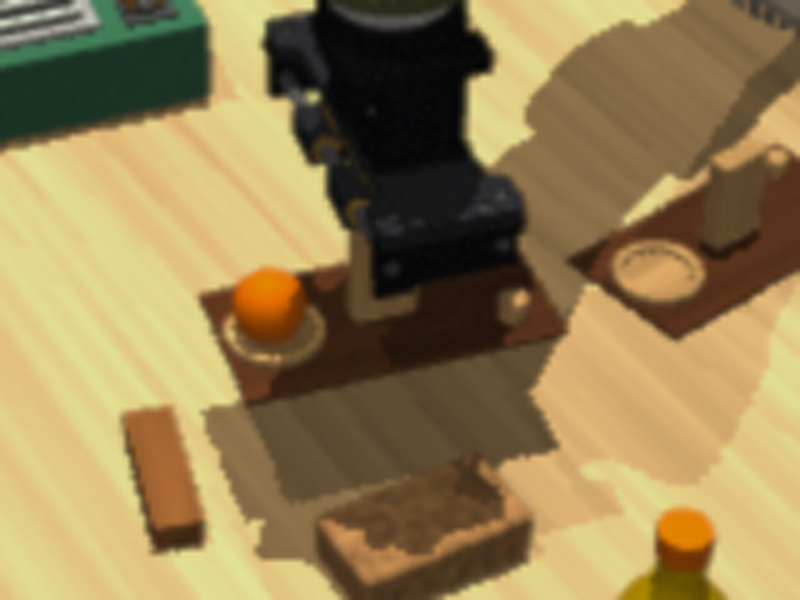

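The tray is off the bench and unmoved in the wrist view, so it hangs level in the grip. The ball is still at (282,131). I'll lift to the carry height.

Call:
arm_command(
  targets=[
    [0,0,-0.08,0,0,0],
    [0,0,-0.16,0,0,0],
    [0,0,-0.22,0,0,0],
    [0,0,-0.25,0,0,0],
    [0,0,-0.25,0,0,0],
  ],
)

```text
clock: 14.35
eef_pos: [0.5473, 0.2167, 0.147]
tcp_rot: [-0.0, 0.994, -0.11, 0.0]
contact_force: [0.0, 0.2, -2.7]
finger_gap: 0.0159
```

Call:
arm_command(
  targets=[
    [0,0,-0.25,0,0,0],
    [0,0,-0.25,0,0,0],
    [0,0,-0.22,0,0,0],
    [0,0,-0.16,0,0,0],
    [0,0,-0.08,0,0,0],
  ],
)

```text
clock: 14.85
eef_pos: [0.5474, 0.2167, 0.1945]
tcp_rot: [-0.0, 0.994, -0.11, 0.0]
contact_force: [-0.2, -0.7, -2.6]
finger_gap: 0.0158
```

```bash
python3 -c "
from h import *
y=-.22
plan([.595-.06*np.cos(y),-.2326-.06*np.sin(y),.193],y)"
```

```text
t 14.85 pos [0.5474 0.2167 0.1945] yaw -0.2202 tilt [0.0009 0.0002] F [-0.23 -0.69 -2.64] gap 0.0158 j [ 0.07  0.34 -0.65  1.57  0.21  1.3  -2.4 ]
 shift units tool (current axes): [1.693 8.56  0.028]
 turn units [-0.003 -0.008 -0.002]
 shift units in target axes: [1.691 8.561 0.03 ]
```

Call:
arm_command(
  targets=[
    [0.01,0.05,0,0,0,0],
    [0.02,0.1,0,0,0,0],
    [0.03,0.15,0,0,0,0],
    [0.04,0.2,0,0,0,0],
    [0.05,0.25,0,0,0,0],
  ],
)

```text
clock: 15.35
eef_pos: [0.5461, 0.1773, 0.1933]
tcp_rot: [0.0, 0.994, -0.11, -0.0]
contact_force: [0.4, -0.2, -2.1]
finger_gap: 0.0157
```

Call:
arm_command(
  targets=[
    [0.06,0.3,0,0,0,0],
    [0.06,0.3,0,0,0,0],
    [0.06,0.3,0,0,0,0],
    [0.06,0.3,0,0,0,0],
    [0.06,0.3,0,0,0,0],
  ],
)

```text
clock: 15.85
eef_pos: [0.5443, 0.1, 0.1935]
tcp_rot: [0.0, 0.994, -0.11, 0.0]
contact_force: [-0.2, 0.1, -2.3]
finger_gap: 0.0159
```

Call:
arm_command(
  targets=[
    [0.06,0.3,0,0,0,0],
    [0.06,0.3,0,0,0,0],
    [0.06,0.3,0,0,0,0],
    [0.06,0.3,0,0,0,0],
    [0.06,0.3,0,0,0,0],
  ],
)

```text
clock: 16.35
eef_pos: [0.5424, 0.0236, 0.1935]
tcp_rot: [0.0, 0.994, -0.11, 0.0]
contact_force: [-0.6, -0.0, -2.1]
finger_gap: 0.016
```

Call:
arm_command(
  targets=[
    [0.06,0.3,0,0,0,0],
    [0.06,0.3,0,0,0,0],
    [0.06,0.3,0,0,0,0],
    [0.06,0.3,0,0,0,0],
    [0.06,0.3,0,0,0,0],
  ],
)

```text
clock: 16.85
eef_pos: [0.5407, -0.0526, 0.1935]
tcp_rot: [0.0, 0.994, -0.11, 0.0]
contact_force: [0.2, 0.3, -2.6]
finger_gap: 0.0159
```

Call:
arm_command(
  targets=[
    [0.06,0.3,0,0,0,0],
    [0.06,0.3,0,0,0,0],
    [0.06,0.3,0,0,0,0],
    [0.06,0.3,0,0,0,0],
    [0.06,0.3,0,0,0,0],
  ],
)

```text
clock: 17.35
eef_pos: [0.5392, -0.1288, 0.1935]
tcp_rot: [0.0, 0.994, -0.11, 0.0]
contact_force: [0.2, -0.4, -1.9]
finger_gap: 0.016
```

Call:
arm_command(
  targets=[
    [0.06,0.3,0,0,0,0],
    [0.06,0.3,0,0,0,0],
    [0.06,0.3,0,0,0,0],
    [0.05,0.25,0,0,0,0],
    [0.05,0.25,0,0,0,0],
  ],
)

```text
clock: 17.85
eef_pos: [0.5376, -0.1999, 0.1935]
tcp_rot: [-0.0, 0.994, -0.11, -0.0]
contact_force: [-0.8, 0.1, -2.5]
finger_gap: 0.016
```

Call:
arm_command(
  targets=[
    [0.03,0.17,0,0,0,0],
    [0.02,0.12,0,0,0,0],
    [0.02,0.08,0,0,0,0],
    [0.01,0.04,0,0,0,0],
    [0,0,0,0,0,0],
  ],
)

```text
clock: 18.35
eef_pos: [0.5371, -0.2196, 0.1936]
tcp_rot: [-0.0, 0.994, -0.11, 0.0]
contact_force: [0.3, 0.4, -2.7]
finger_gap: 0.0155
```

```bash
python3 -c "
from h import *
from cell import cams
y=-.22
plan([.595-.06*np.cos(y),-.2326-.06*np.sin(y),.193],y)
im,d=cams.get_image('wrist')
s,_=cams.get_image('scene')
t,_=cams.get_image('top')
cv2.imwrite('pics/w9.png',im[:,:,::-1])
cv2.imwrite('pics/s9.png',cv2.resize(s[100:250,160:360,::-1],None,fx=4,fy=4,interpolation=cv2.INTER_CUBIC))
cv2.imwrite('pics/t9.png',cv2.resize(t[130:280,190:390,::-1],None,fx=4,fy=4,interpolation=cv2.INTER_CUBIC))"
```

```text
t 18.35 pos [ 0.5371 -0.2196  0.1936] yaw -0.2199 tilt [0. 0.] F [ 0.34  0.43 -2.69] gap 0.0155 j [ 0.64  0.28 -0.4   1.61  0.11  1.28 -1.57]
 shift units tool (current axes): [-0.014  0.     0.011]
 turn units [-0.    -0.     0.001]
 shift units in target axes: [-0.014  0.     0.011]
```

View pics/w9.png

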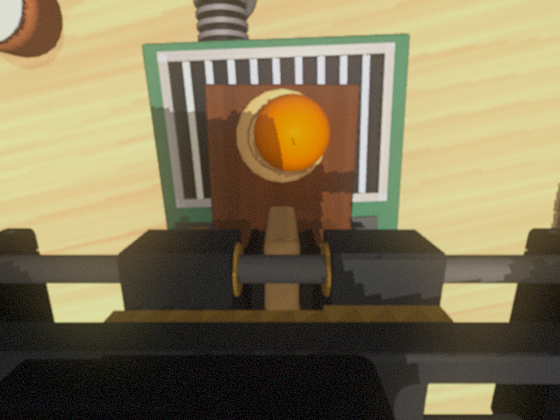

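View pics/s9.png

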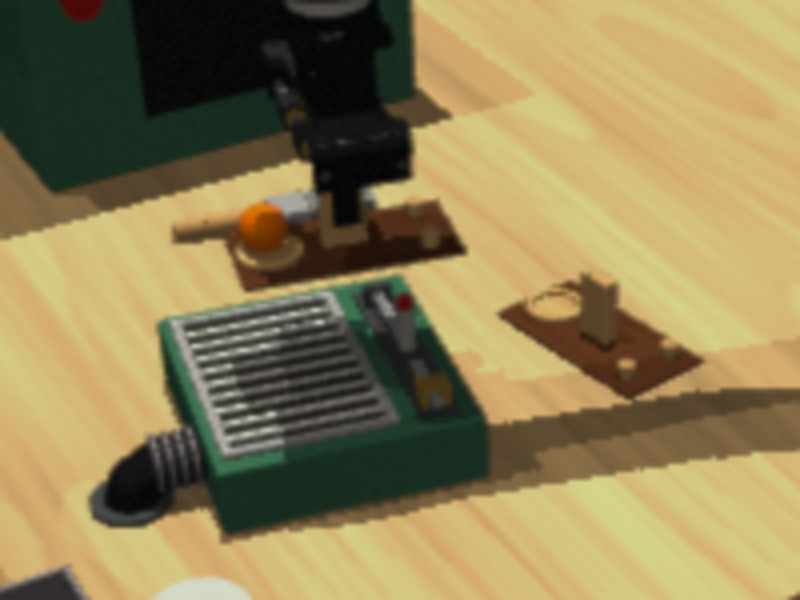

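View pics/t9.png

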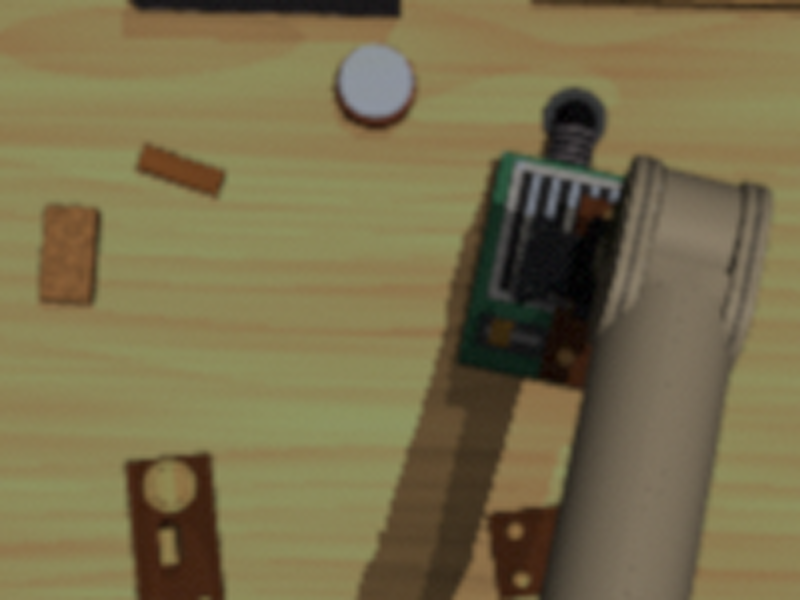

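The tray is over the grille. The ball has rolled a few mm to one side after the stop, to (292,133), but is still in its pocket. I'll let it settle, then check twice.

Call:
arm_command(
  targets=[
    [0,0,0,0,0,0],
    [0,0,0,0,0,0],
    [0,0,0,0,0,0],
    [0,0,0,0,0,0],
    [0,0,0,0,0,0],
  ],
)

```text
clock: 19.0
eef_pos: [0.5371, -0.2198, 0.1936]
tcp_rot: [0.0, 0.994, -0.11, 0.0]
contact_force: [-0.6, 0.2, -2.6]
finger_gap: 0.0157
```

Call:
arm_command(
  targets=[
    [0,0,0,0,0,0],
    [0,0,0,0,0,0],
    [0,0,0,0,0,0],
    [0,0,0,0,0,0],
    [0,0,0,0,0,0],
  ],
)

```text
clock: 19.5
eef_pos: [0.5371, -0.2198, 0.1936]
tcp_rot: [0.0, 0.994, -0.11, 0.0]
contact_force: [0.1, -0.2, -1.3]
finger_gap: 0.0158
```

Call:
arm_command(
  targets=[
    [0,0,0,0,0,0],
    [0,0,0,0,0,0],
    [0,0,0,0,0,0],
    [0,0,0,0,0,0],
    [0,0,0,0,0,0],
  ],
)

```text
clock: 20.0
eef_pos: [0.5371, -0.2198, 0.1936]
tcp_rot: [0.0, 0.994, -0.11, 0.0]
contact_force: [-0.0, 0.3, -2.3]
finger_gap: 0.0158
```

```bash
python3 -c "
from h import *
from cell import cams
y=-.22
plan([.595-.06*np.cos(y),-.2326-.06*np.sin(y),.193],y)
S=cams.get_calibration('scene')
c=cams.get_calibration('wrist')
for i in range(6):
    im,d=cams.get_image('wrist')
    m=cv2.inRange(cv2.cvtColor(im,cv2.COLOR_RGB2HSV),(5,190,120),(22,255,255)); m[:, :225]=0;m[:,340:]=0;m[:70]=0;m[190:]=0
    M=cv2.moments(m); print('wrist ball px',round(M['m10']/M['m00'],2),round(M['m01']/M['m00'],2),int(M['m00']/255))
cv2.imwrite('pics/w10.png',im[:,:,::-1])
s,_=cams.get_image('scene')
cv2.imwrite('pics/s10.png',cv2.resize(s[120:220,180:310,::-1],None,fx=6,fy=6,interpolation=cv2.INTER_CUBIC))
print('knob home in scene',proj(S,(.4975,-.1947,.12)),'grille mid',proj(c,(.595,-.2326,.065)),'pocket',proj(c,(.5955,-.2327,.191)))
"
```

```text
t 20.0 pos [ 0.5371 -0.2198  0.1936] yaw -0.2202 tilt [ 0.     -0.0001] F [-0.05  0.34 -2.28] gap 0.0158 j [ 0.64  0.28 -0.4   1.61  0.11  1.28 -1.57]
 shift units tool (current axes): [-0.013 -0.003  0.011]
 turn units [ 0.001 -0.    -0.002]
 shift units in target axes: [-0.013 -0.003  0.011]
wrist ball px 293.02 132.24 4531
wrist ball px 293.02 132.26 4527
wrist ball px 293.03 132.23 4543
wrist ball px 293.02 132.27 4534
wrist ball px 293.06 132.25 4532
wrist ball px 293.04 132.28 4531
knob home in scene (np.float64(260.52998901951116), np.float64(173.78650967521378)) grille mid (np.float64(281.989611528487), np.float64(133.68197381852406)) pocket (np.float64(282.6156014610649), np.float64(140.62626937608923))
```

View pics/w10.png

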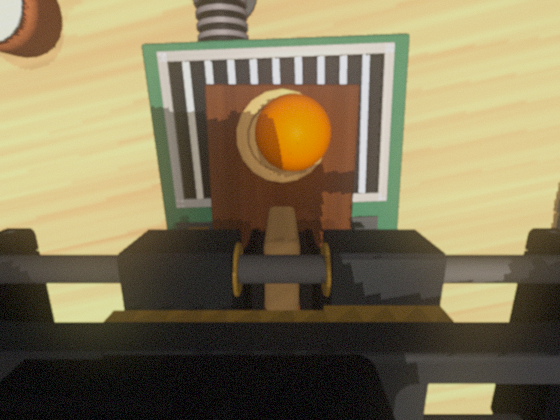

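View pics/s10.png

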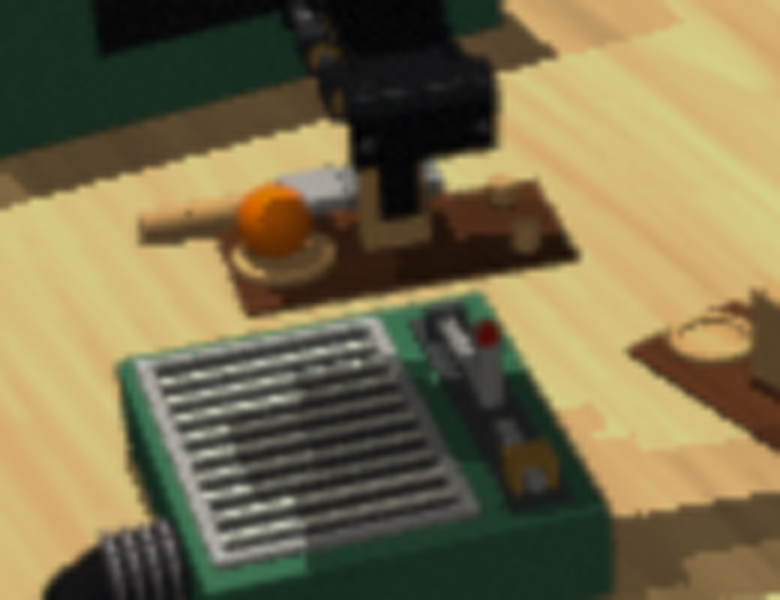

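All checks hold:
- The ball is at rest: six frames agree within 0.05 px, about 7 mm off the pocket's middle.
- The tool is level.
- The knob, at crop (487,333), is about 2 px from where it was left.

Handing in.

```bash
python3 -c "
from cell import ticket
print(ticket.sign_off())"
```

```text
the job is handed in; nothing more can be done
None
```

I handed the job in at about 20 s. The bolt is against its stop, and the tray is held level and still over the grille with the ball in its pocket.

**Bolt:** it slid 37.6 mm and stopped hard, where I expected up to 50 mm. I pushed twice: once gripping the post (50 N) and once from behind with closed fingers (37 N). It stopped at the same place both times, with the rod's end showing past the keeper. I took this as the end stop, with the bolt starting about 12 mm advanced. The joint value itself could not be read, so this is the one check that did not match the text.

**Tray:** I gripped the handle of the farthest tray, the one with the ball, lifted it gently and carried it about 0.44 m.

**Last checks:**

| Check | Result |
|---|---|
| Tray underside above grille | about 0.10 m, worked out from the lift |
| Pocket to grille middle, seen from above | about 1–3 mm |
| Tool tilt | under 0.001 rad |
| Ball | at rest over six frames, about 7 mm off the pocket's middle (limit 22 mm) |
| Knob | about 2 px from where the stop left it |
| Other things on the bench | offcut, sanding block, wax tin and brush look unmoved; glue bottle and push stick not re-checked at the end |

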